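# Nudge the stone cradle plate onto its locating pins

## Task

The aluminium cradle plate for the river stone is lying askew across the two locating pins of its plywood base. Without gripping or lifting it, nudge it sideways with your fingertips until both of its holes drop over the pins and it lies flat and fully home on the base, then take your hand away. Leave the stones, the pebble, the brass weight, the hand lens and the brush where they are.

Things in the scene. Friction and masses are not known exactly. Their poses are not given: they have to be found in the camera images.
- base: Plywood display base fixed to the table: flat board 260 (x) x 300 (y) x 18 mm; origin at the centre of its underside, x away from the robot, z up. Its place varies and it is turned up to 0.3 rad. Two steel locating pins stand on its top at x = 0, y = +55 and -55 mm. Yellow strips on the board mark the corners of the plate's place: centred on the board, sides parallel to it.
- pin_left (a point): Centre of the foot of the pin at +y of the base, on the base's top face (18 mm above the table). Each steel pin is 9 mm thick and 7.5 mm high with a tapered tip.
- pin_right (a point): Centre of the foot of the locating pin at -y of the base, on the base's top face.
- plate: Loose bare aluminium plate, 110 (x) x 160 (y) x 8 mm, 0.3 to 0.5 kg; three brass prongs at (32, 28), (32, -28), (-34, 0) mm reach 39 mm above its underside. Origin at the centre of its underside, z up. It starts 22 to 42 mm too far towards the base's +x, up to 14 mm off in y and 0.13 rad in yaw, slanted: it rides on the pin tips and its far (+x) edge lies on the base.
- hole_left (a point): Centre of the plate's +y through hole (13 mm wide, at x = 0, y = 55 mm of the plate), on the plate's underside; belongs over pin_left. Pushed at its edges, the plate slides and drops flat once both holes are over the pins.
- hole_right (a point): Centre of the plate's -y through hole (13 mm wide, at x = 0, y = -55 mm of the plate), on the plate's underside; belongs over pin_right.
- weight: Loose brass knob weight, 32 mm across, 36 mm tall, standing on the near (-x), +y corner region of the base; origin under its centre. Bystander.
- pebble: Loose small grey-green pebble, 48 x 36 x 24 mm, lying on the near (-x), -y corner region of the base; origin under its centre. Bystander.
- stone_a: Loose grey-green river stone about 104 x 76 x 52 mm on the table to the left (+y); origin under its centre. Bystander.
- stone_b: Loose grey-green river stone about 96 x 72 x 54 mm on the table to the left (+y); origin under its centre. Bystander.
- stone_c: Loose grey-green river stone about 110 x 74 x 50 mm on the table to the right (-y); origin under its centre. Bystander.
- magnifier: Loose hand lens lying on the table to the right: 84 mm rim, 100 mm black handle towards its own -x; origin under the lens centre, 18 mm high. Bystander.
- brush: Loose hand brush lying on the table far to the right; origin under its middle. Bystander.
Mind the look-alikes: they are no part of the job. What is shaped like the plate but orange or pink is not meant.

How it is judged (in metres and radians):
At the end, for the whole second after the job is handed in: Both holes are within 4 mm of their pins (horizontally), the plate's underside is within 2 mm of the base's top face at both holes, it is level within 0.02 rad and at rest (horizontal distance between hole_left and pin_left below 0.004 m and horizontal distance between hole_right and pin_right below 0.004 m and z of each of hole_left, hole_right in the frame of base below 0.02 m and angle between plate's own z axis and vertical below 0.02 rad and linear speed of plate below 0.01 m/s); the robot touches nothing.
It fails at once if the plate is lifted clear of the pins (underside of its middle more than 13 mm above the base's top) or tipped up by more than 0.25 rad (z of plate in the frame of base above 0.031 m or angle between plate's own z axis and vertical above 0.25 rad).
It fails at once if a stone, the pebble, the weight, the hand lens or the brush is moved by more than 15 mm (distance of any of stone_a, stone_b, stone_c, pebble, weight, magnifier, brush from where it was at the start of the episode above 0.015 m).
It also fails if it takes over 72 s, if anything falls off the work surface, if the arm or the gripper's body presses on something with over 40 N, if the wrist force passes 120 N, or if a joint passes its speed limit or range.

## Robot

A 7-joint arm with a two-finger parallel gripper is mounted at the origin on the work surface. World frame = base frame: x ahead of the robot, y to its left, z up, the work surface at z = 0. Lengths are in m, angles in degrees, forces in N, time in s.
With the tool pointing down it reaches from about 0.35 to 0.9 m from the base axis. Payload 8.1 kg.
Tool frame: the origin (TCP) lies at the very end of the fingers, on their centre line; the grasp point (between the pads) lies 19 mm behind it (manip.grip_point_offset is the distance from the TCP to the grasp point, in m); z points along the fingers, y is the line along which they close (so a half turn about z gives the same grasp; the last joint's range is limited). The gripper opens to 85 mm and grips with 20 to 120 N. Pads are 22 mm wide; open, the fingers measure 114 mm over their backs; the gripper's body (76 mm by 85 mm) begins 54 mm behind the grasp point. The pads swing forward as they close: fully open they stand 13 mm farther back than shut.
Start: joints at [68.778, 24.895, 1.432, 90.138, -0.665, 64.973, -4.303], TCP at [0.165, -0.603, 0.231] pointing down, gripper open.
Joint ranges: [-149.89, 149.89], [-25.12, 119.58], [-72.63, 75.52], [4.76, 147.25], [-75.54, 255.54], [6.69, 114.76], [-157.13, 157.13]. Speed limits (degrees/s): [127.2, 127.2, 172.46, 172.46, 180, 180, 180].

## Interface

Orientations are given as [roll, pitch, yaw] about the fixed x, y, z axes, in that order (R = Rz(yaw) Ry(pitch) Rx(roll)).
In Python, from plant import manip, cams gives the robot as it stands.
- The arm moves only by the shell command python3 -m crank 'ROWS' [FORCE]. ROWS is JSON, a list of rows, each an object of numbers: "x", "y", "z": the shift along the tool's x, y, z in mm; "wx", "wy", "wz": the turn, a rotation vector about the tool's x, y, z in rad; "fingers": the closure in counts, from 0 (fully open) to 255 (shut). A call has 1 to 8 rows; each row shifts and turns the commanded pose from where the row before left it, along the tool's axes as they then stand; what a row does not reach is not made up. A row lasts 1/8 s, in which the tool goes at most 62.5 mm and 10.7 degrees, less where a joint would pass 70% of its speed; a pose out of reach is approached as far as the arm can. A call is refused whole if a number of a shift passes 62.5 or a number of a turn 0.188, either way. A call with a gripper value outside its range is refused whole. The fingers move at their own pace and stop on an object; FORCE is the grip in N (left out, the last holds). Time passes only in rows, so rows that do not move let the fingers close. It gives the time, the measured TCP pose, the force, the opening and the grip force at its end, in the units of the state.
- manip.get_state(): the state, without advancing time (a new reading comes with each control period).
- cams.camera(name): name is "scene" or "top" or "wrist"; returns (picture, depth): 480x640x3 uint8, red, green, blue; 480x640 float32, m along the optical axis (not along the pixel's ray), 0 where there is no reading.
- cams.get_calibration(name): a dict with "K" (3x3 intrinsics, pixels), "world_to_cam" (4x4, takes a point from world to camera coordinates). Camera axes: x right, y up, looking along -z (the intrinsics and any distortion apply to the point x, -y, -z); pixel columns grow to the right and rows downward; lengths in m; the calibration is good to about 2 mm. The wrist camera is an equidistant fisheye: a pixel r from the principal point sees the ray r / f radians off the axis. A picture is of the moment at which its call begins: read the wrist's pose just before it. get_calibration takes no time and is no camera call; for the wrist camera it gives the pose at the moment of the call.
- manip.sign_off(): hands the job in; it is judged then, once.
The state is a dict: "clock": time; "joint_pos": joint angles; "dq": joint speeds; "effort": joint torques, N m; "tool_pos": TCP position; "tool_rot": TCP orientation; "contact_force": force on the tool from outside, world axes, zero at the start; "ft_torque": the same for the moment, N m; "gripper_width": opening from 0.0 (shut) to 1.0 (fully open); "grasp_force": force on a finger pad.
Only numpy, scipy, OpenCV 4.12 (cv2) and the standard library are available. Lean on these libraries where they do the work, as an engineer would, in place of code of your own. Each camera call takes 0.05 s, during which the arm holds its last target. There are 200 camera calls.

## Working session

There is one attempt and no reset: what is moved stays moved. The work goes in short steps, Python scripts to look and compute and a shell command to move; the robot and the scene stay as the last step left them, time stands still between calls to the robot, and variables do not carry over. Pictures are saved under pics/ and viewed, at most 10 in all, crops included, and the job is handed in when it is done.

```bash
ls; mkdir -p pics
python3 - <<'E'
from plant import manip, cams
import cv2, numpy as np
print(manip.get_state())
for n in ("top","scene"):
    p,d=cams.camera(n); cv2.imwrite(f"pics/{n}0.png",p[:,:,::-1]); np.savez(f"{n}0.npz",p=p,d=d)
    c=cams.get_calibration(n); print(n,c)
E
```

```text
pics
{'clock': 0.0, 'joint_pos': array([68.77853972, 24.93604012,  1.43027694, 90.18896968, -0.66499393,
       64.97383487, -4.30371306]), 'dq': array([-0.05150608,  0.05001249, -0.00225134, -0.05850584,  0.04139889,
        0.05649805, -0.00326112]), 'effort': array([-5.16656091e-04, -6.70473647e+01,  1.02500785e+00, -3.16212416e+01,
        1.56872452e-02,  1.23998139e-02, -3.09443249e-05]), 'tool_pos': array([ 0.16519041, -0.60224796,  0.23053121]), 'tool_rot': array([-1.79909787e+02,  7.64061663e-03,  1.53384836e+01]), 'contact_force': array([ 0.21049373, -0.10176229,  1.37545507]), 'ft_torque': array([ 0.01639278, -0.00847682, -0.00669563]), 'grasp_force': 0.0, 'gripper_width': 0.9981257539385193}
top {'K': array([[504.03667017,   0.        , 316.67220904],
       [  0.        , 504.03667017, 235.76617242],
       [  0.        ,   0.        ,   1.        ]]), 'world_to_cam': array([[ 0.00683768, -0.99992575, -0.01008658, -0.01418268],
       [ 0.99662058,  0.00598869,  0.08192408, -0.46770806],
       [-0.08185759, -0.01061266,  0.99658753, -1.28170655],
       [ 0.        ,  0.        ,  0.        ,  1.        ]])}
scene {'K': array([[472.85227499,   0.        , 315.90290539],
       [  0.        , 472.85227499, 244.2090291 ],
       [  0.        ,   0.        ,   1.        ]]), 'world_to_cam': array([[-7.37680662e-01,  6.75149507e-01,  6.19613732e-04,
         3.32300951e-01],
       [-4.60102685e-01, -5.03387795e-01,  7.31372851e-01,
         1.49124269e-01],
       [ 4.94097926e-01,  5.39234523e-01,  6.81977543e-01,
        -1.69783710e+00],
       [ 0.00000000e+00,  0.00000000e+00,  0.00000000e+00,
         1.00000000e+00]])}
```

View pics/top0.png

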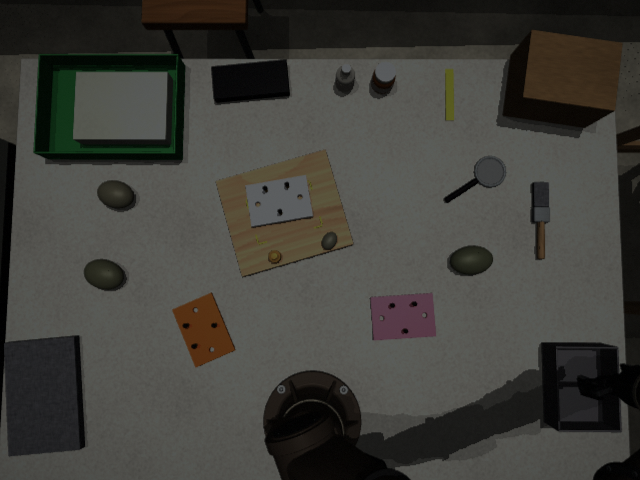

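View pics/scene0.png

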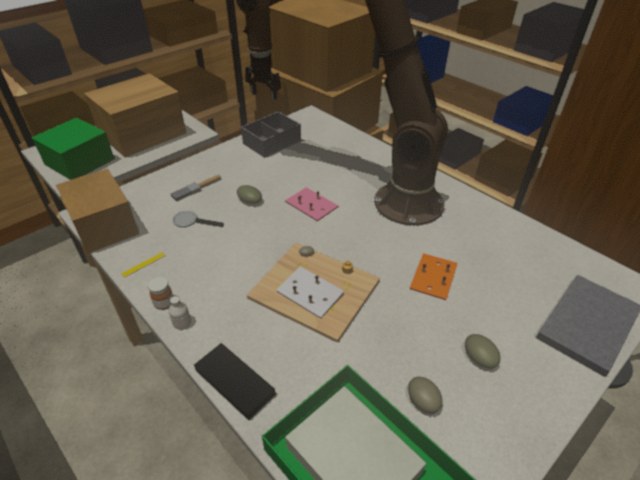

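The top view shows the board with corners near (217,182), (326,151), (353,242) and (243,276). The silver plate's corners are at about (247,184) to (312,218), with its holes at (258,203) and (306,196). The weight is at (275,257) and the pebble at (329,241). The pink and orange plates are decoys. The scene view agrees.

```bash
cat > h.py <<'E'
import numpy as np, cv2
from plant import manip, cams
def ray(name,c,uv):
    uv=np.atleast_2d(uv).astype(float); K=c["K"]
    v=(uv-[K[0,2],K[1,2]])/[K[0,0],K[1,1]]
    if name=="wrist":
        r=np.linalg.norm(v,axis=1,keepdims=True)+1e-12
        d=np.c_[np.sin(r)*v/r,np.cos(r)]
    else: d=np.c_[v,np.ones(len(v))]
    d=d*[1,-1,-1]; W=c["world_to_cam"]; R=W[:3,:3]
    return -R.T@W[:3,3], d@R
def at_z(name,c,uv,z):
    o,d=ray(name,c,uv); return o+d*((z-o[2])/d[:,2])[:,None]
def project(name,c,P):
    W=c["world_to_cam"];p=(np.atleast_2d(P)@W[:3,:3].T+W[:3,3])*[1,-1,-1];K=c["K"]
    if name=="wrist":
        r=np.linalg.norm(p[:,:2],axis=1,keepdims=True);v=p[:,:2]/r*np.arctan2(r,p[:,2:])
    else: v=p[:,:2]/p[:,2:]
    return v*[K[0,0],K[1,1]]+[K[0,2],K[1,2]]
E
python3 - <<'E'
from h import *
z=np.load("top0.npz");p=z["p"];c=cams.get_calibration("top")
hsv=cv2.cvtColor(p,cv2.COLOR_RGB2HSV)
roi=np.zeros((480,640),np.uint8);roi[145:282,212:360]=1
b=((hsv[...,1]>70)&(hsv[...,0]<30)&(roi>0)).astype(np.uint8)
cs=max(cv2.findContours(b,0,2)[0],key=cv2.contourArea)
w=at_z("top",c,cs[:,0],.018)[:,:2].astype(np.float32)
rb=cv2.minAreaRect(w);print("base",rb)
m=np.zeros_like(roi);cv2.fillPoly(m,[cv2.convexHull(cs)],1);m=cv2.erode(m,np.ones((7,7)))
g=((hsv[...,1]<60)&(hsv[...,2]>90)&(m>0)).astype(np.uint8)
cs=max(cv2.findContours(g,0,2)[0],key=cv2.contourArea)
w=at_z("top",c,cs[:,0],.030)[:,:2].astype(np.float32);print("plate",cv2.minAreaRect(w))
for n,u,h in (("holes",[(258,203),(306,196)],.033),("weight,pebble",[(275,257),(329,241)],.036)):print(n,at_z("top",c,u,h))
E
```

```text
base ((0.5286462903022766, 0.07474982738494873), (0.2603663206100464, 0.29884588718414307), 16.590702056884766)
plate ((0.5592769384384155, 0.08798452466726303), (0.10670233517885208, 0.15941572189331055), 10.253691673278809)
holes [[0.5502326  0.14004148 0.033     ]
 [0.56904207 0.01680853 0.033     ]]
weight,pebble [[ 0.41164074  0.09414571  0.036     ]
 [ 0.45322986 -0.04281687  0.036     ]]
```

```bash
python3 -m crank '[{"x":34,"y":-29},{"x":34,"y":-29},{"x":34,"y":-29},{"x":34,"y":-29},{"x":34,"y":-29},{"x":34,"y":-29},{"x":34,"y":-29},{"x":34,"y":-29}]'; python3 -m crank '[{"x":34,"y":-30},{"x":34,"y":-30},{"x":34,"y":-30},{"x":34,"y":-30},{"x":34,"y":-30},{"x":34,"y":-30},{"x":0},{"x":0}]'
python3 - <<'E'
from h import *
c=cams.get_calibration("wrist"); p,d=cams.camera("wrist"); cv2.imwrite("pics/w1.png",p[:,:,::-1]); np.savez("w1.npz",p=p,d=d,K=c["K"],W=c["world_to_cam"])
E
```

```text
$[0]: bad value
$[0]: bad value
```

View pics/w1.png

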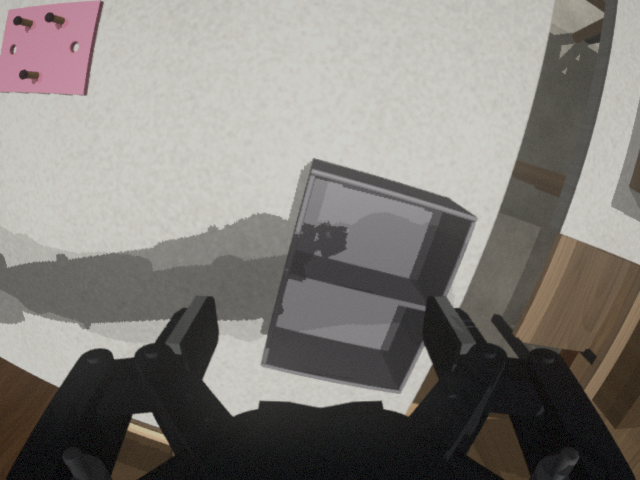

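The wrist view still shows the start area with the black bin, so the arm hasn't moved: the rows were refused, probably because they need every key.

```bash
python3 -m crank '[{"x":34,"y":-29,"z":0,"wx":0,"wy":0,"wz":0,"fingers":0},{"x":34,"y":-29,"z":0,"wx":0,"wy":0,"wz":0,"fingers":0},{"x":34,"y":-29,"z":0,"wx":0,"wy":0,"wz":0,"fingers":0},{"x":34,"y":-29,"z":0,"wx":0,"wy":0,"wz":0,"fingers":0}]'
```

```text
clock: 0.65
tool_pos: [0.2665, -0.4535, 0.2312]
tool_rot: [-180.0, 0.0, 15.3]
contact_force: [0.9, -0.7, 0.4]
gripper_width: 0.998
grasp_force: 0.0
```

```bash
python3 -m crank '[{"x":34,"y":-29,"z":0,"wx":0,"wy":0,"wz":0,"fingers":0},{"x":34,"y":-29,"z":0,"wx":0,"wy":0,"wz":0,"fingers":0},{"x":34,"y":-29,"z":0,"wx":0,"wy":0,"wz":0,"fingers":0},{"x":34,"y":-29,"z":0,"wx":0,"wy":0,"wz":0,"fingers":0},{"x":34,"y":-29,"z":0,"wx":0,"wy":0,"wz":0,"fingers":0},{"x":34,"y":-29,"z":0,"wx":0,"wy":0,"wz":0,"fingers":0},{"x":34,"y":-29,"z":0,"wx":0,"wy":0,"wz":0,"fingers":0},{"x":34,"y":-29,"z":0,"wx":0,"wy":0,"wz":0,"fingers":0}]'
python3 -m crank '[{"x":34,"y":-30,"z":0,"wx":0,"wy":0,"wz":0,"fingers":0},{"x":34,"y":-30,"z":0,"wx":0,"wy":0,"wz":0,"fingers":0},{"x":34,"y":-30,"z":0,"wx":0,"wy":0,"wz":0,"fingers":0},{"x":34,"y":-30,"z":0,"wx":0,"wy":0,"wz":0,"fingers":0},{"x":0,"y":0,"z":0,"wx":0,"wy":0,"wz":0,"fingers":0},{"x":0,"y":0,"z":0,"wx":0,"wy":0,"wz":0,"fingers":0}]'
python3 - <<'E'
from h import *
c=cams.get_calibration("wrist"); p,d=cams.camera("wrist"); cv2.imwrite("pics/w2.png",p[:,:,::-1]); np.savez("w2.npz",p=p,d=d,K=c["K"],W=c["world_to_cam"])
print(c, manip.get_state()["tool_pos"])
E
```

```text
clock: 1.65
tool_pos: [0.4673, -0.158, 0.2312]
tool_rot: [180.0, 0.0, 15.3]
contact_force: [0.4, -0.4, 0.2]
gripper_width: 0.998
grasp_force: 0.0
clock: 2.4
tool_pos: [0.5657, -0.0081, 0.2309]
tool_rot: [180.0, 0.1, 15.3]
contact_force: [0.5, 0.3, 0.1]
gripper_width: 1.001
grasp_force: 0.0
{'K': array([[371.64829954,   0.        , 320.26857519],
       [  0.        , 371.64829954, 232.3467879 ],
       [  0.        ,   0.        ,   1.        ]]), 'world_to_cam': array([[ 2.64700976e-01, -9.64330393e-01, -5.35303303e-04,
        -1.57353619e-01],
       [ 9.20124885e-01,  2.52732982e-01, -2.99159214e-01,
        -4.80171684e-01],
       [ 2.88623611e-01,  7.86951899e-02,  9.54203059e-01,
        -5.42021280e-01],
       [ 0.00000000e+00,  0.00000000e+00,  0.00000000e+00,
         1.00000000e+00]])} [ 0.56563621 -0.00873421  0.23099765]
```

View pics/w2.png

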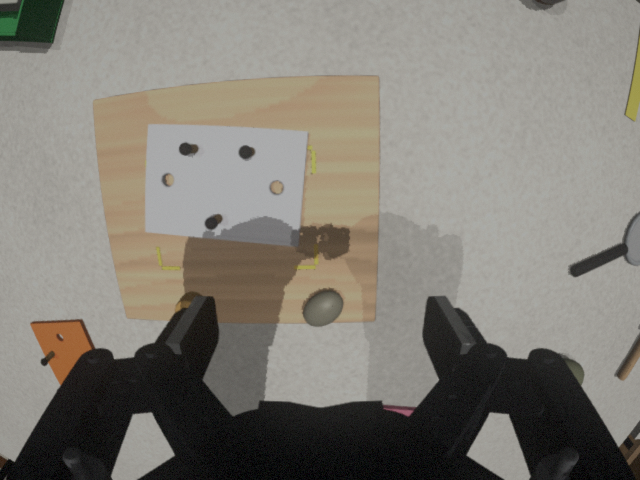

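The closer view shows the board corners at (94,100), (379,75), (376,321) and (126,319). The plate corners are at (148,124), (307,131), (301,246) and (145,231), and the holes at (168,180) and (277,187).

```bash
cat >> h.py <<'E'
def fit(name,c,uv,local,z):
    "planar rigid fit: local (n,2) pts seen at pixels uv at heights z -> centre, yaw deg, residual mm"
    P=np.array([at_z(name,c,u,h)[0,:2] for u,h in zip(uv,z)]);L=np.array(local,float)
    a=P-P.mean(0);b=L-L.mean(0);th=np.arctan2((b[:,0]*a[:,1]-b[:,1]*a[:,0]).sum(),(a*b).sum())
    R=np.array([[np.cos(th),-np.sin(th)],[np.sin(th),np.cos(th)]]);t=P.mean(0)-R@L.mean(0)
    return t,np.degrees(th),np.round(1e3*(L@R.T+t-P),1),R
E
python3 - <<'E'
from h import *
z=np.load("w2.npz");c={"K":z["K"],"world_to_cam":z["W"]}
tb,yb,r,R=fit("wrist",c,[(94,100),(379,75),(376,321),(126,319)],[(.13,.15),(.13,-.15),(-.13,-.15),(-.13,.15)],[.018]*4);print(tb,yb,r)
tp,yp,r,_=fit("wrist",c,[(148,124),(307,131),(301,246),(145,231)],[(.055,.08),(.055,-.08),(-.055,-.08),(-.055,.08)],[.026,.026,.035,.035]);print(tp,yp,r)
print("plate in base",R.T@(tp-tb),yp-yb)
P=at_z("wrist",c,[(168,180),(277,187)],.032)[:,:2];print("holes in base",(P-tb)@R)
print("yellow",(at_z("wrist",c,[(162,268),(317,268)],.018)[:,:2]-tb)@R)
E
```

```text
[0.52958153 0.07623751] 16.64006134401491 [[ 0.1  2.3]
 [ 0.2 -1. ]
 [-0.9 -0.3]
 [ 0.7 -1.1]]
[0.55865572 0.08925624] 10.380845345853755 [[ 0.3 -0.1]
 [ 0.9 -0.9]
 [-0.3  2. ]
 [-0.9 -1. ]]
plate in base [0.03158466 0.00414791] -6.259215998161155
holes in base [[ 0.03756543  0.05798366]
 [ 0.02574313 -0.05080024]]
yellow [[-0.06146218  0.08593506]
 [-0.06267468 -0.0859218 ]]
```

```bash
python3 -m crank '[{"x":26,"y":-24,"z":0,"wx":0,"wy":0,"wz":0,"fingers":0},{"x":26,"y":-24,"z":0,"wx":0,"wy":0,"wz":0,"fingers":0},{"x":26,"y":-24,"z":0,"wx":0,"wy":0,"wz":0,"fingers":0},{"x":26,"y":-25,"z":0,"wx":0,"wy":0,"wz":-0.023,"fingers":0},{"x":0,"y":0,"z":30,"wx":0,"wy":0,"wz":0,"fingers":0},{"x":0,"y":0,"z":40,"wx":0,"wy":0,"wz":0,"fingers":0},{"x":0,"y":0,"z":40,"wx":0,"wy":0,"wz":0,"fingers":0},{"x":0,"y":0,"z":40,"wx":0,"wy":0,"wz":0,"fingers":0}]'
python3 -m crank '[{"x":0,"y":0,"z":30,"wx":0,"wy":0,"wz":0,"fingers":0},{"x":0,"y":0,"z":20,"wx":0,"wy":0,"wz":0,"fingers":0},{"x":0,"y":0,"z":10,"wx":0,"wy":0,"wz":0,"fingers":0},{"x":0,"y":0,"z":0,"wx":0,"wy":0,"wz":0,"fingers":0}]'
```

```text
clock: 3.45
tool_pos: [0.6407, 0.1114, 0.0803]
tool_rot: [179.9, 0.0, 16.5]
contact_force: [-0.0, -0.3, -0.3]
gripper_width: 1.001
grasp_force: 0.0
clock: 3.95
tool_pos: [0.6409, 0.1132, 0.0214]
tool_rot: [180.0, 0.0, 16.6]
contact_force: [-0.5, -0.4, 0.7]
gripper_width: 1.001
grasp_force: 0.0
```

```bash
python3 -m crank '[{"x":0,"y":0,"z":6,"wx":0,"wy":0,"wz":0,"fingers":0},{"x":0,"y":0,"z":4,"wx":0,"wy":0,"wz":0,"fingers":0},{"x":0,"y":0,"z":2,"wx":0,"wy":0,"wz":0,"fingers":0},{"x":0,"y":0,"z":0,"wx":0,"wy":0,"wz":0,"fingers":0}]'
```

```text
clock: 4.45
tool_pos: [0.6408, 0.1136, 0.0093]
tool_rot: [180.0, 0.0, 16.7]
contact_force: [0.2, 0.5, 0.6]
gripper_width: 1.0
grasp_force: 0.0
```

```bash
python3 -m crank '[{"x":-5,"y":0,"z":1,"wx":0,"wy":0,"wz":0,"fingers":0},{"x":-5,"y":0,"z":0,"wx":0,"wy":0,"wz":0,"fingers":0},{"x":-4,"y":0,"z":0,"wx":0,"wy":0,"wz":0,"fingers":0},{"x":-4,"y":0,"z":0,"wx":0,"wy":0,"wz":0,"fingers":0},{"x":-4,"y":0,"z":0,"wx":0,"wy":0,"wz":0,"fingers":0}]'
python3 -m crank '[{"x":-3,"y":0,"z":0,"wx":0,"wy":0,"wz":0,"fingers":0},{"x":-3,"y":0,"z":0,"wx":0,"wy":0,"wz":0,"fingers":0},{"x":-3,"y":0,"z":0,"wx":0,"wy":0,"wz":0,"fingers":0},{"x":-3,"y":0,"z":0,"wx":0,"wy":0,"wz":0,"fingers":0}]'
python3 - <<'E'
from h import *
c=cams.get_calibration("wrist"); p,d=cams.camera("wrist"); cv2.imwrite("pics/w3.png",p[:,:,::-1]); np.savez("w3.npz",p=p,d=d,K=c["K"],W=c["world_to_cam"])
E
```

```text
clock: 5.08
tool_pos: [0.6199, 0.1077, 0.0085]
tool_rot: [-180.0, -0.1, 16.7]
contact_force: [1.4, 1.8, -0.6]
gripper_width: 0.997
grasp_force: 1.1
clock: 5.58
tool_pos: [0.6082, 0.1038, 0.0084]
tool_rot: [-180.0, -0.0, 16.7]
contact_force: [1.4, 2.1, -0.2]
gripper_width: 1.003
grasp_force: 1.4
```

View pics/w3.png

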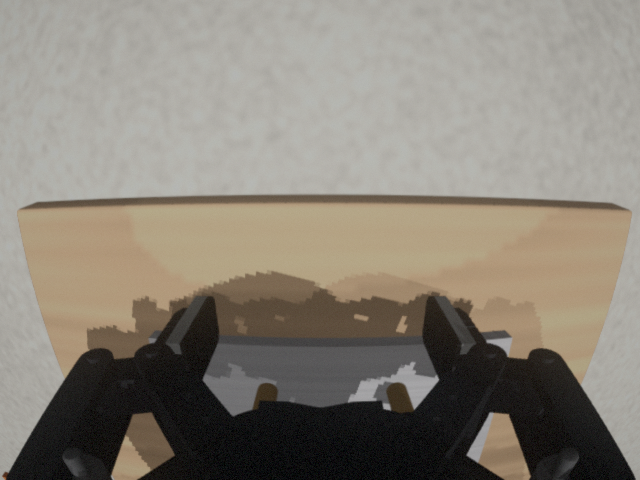

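The wrist view shows the plate's far edge running level from (150,333) to (510,333), so it has squared up against both fingers. The plate is centred close to the base's y. I'll keep pushing.

```bash
python3 -m crank '[{"x":-3,"y":0,"z":0,"wx":0,"wy":0,"wz":0,"fingers":0},{"x":-3,"y":0,"z":0,"wx":0,"wy":0,"wz":0,"fingers":0},{"x":-3,"y":0,"z":0,"wx":0,"wy":0,"wz":0,"fingers":0},{"x":-2,"y":0,"z":0,"wx":0,"wy":0,"wz":0,"fingers":0},{"x":-2,"y":0,"z":0,"wx":0,"wy":0,"wz":0,"fingers":0},{"x":0,"y":0,"z":0,"wx":0,"wy":0,"wz":0,"fingers":0}]'
python3 - <<'E'
from h import *
c=cams.get_calibration("wrist"); p,d=cams.camera("wrist"); np.savez("w4.npz",p=p,d=d,K=c["K"],W=c["world_to_cam"])
cv2.imwrite("pics/w4.png",p[180:480,:,::-1])
E
```

```text
clock: 6.38
tool_pos: [0.5946, 0.0996, 0.0079]
tool_rot: [180.0, 0.1, 16.7]
contact_force: [-0.3, 0.7, -0.1]
gripper_width: 1.004
grasp_force: 0.0
```

View pics/w4.png

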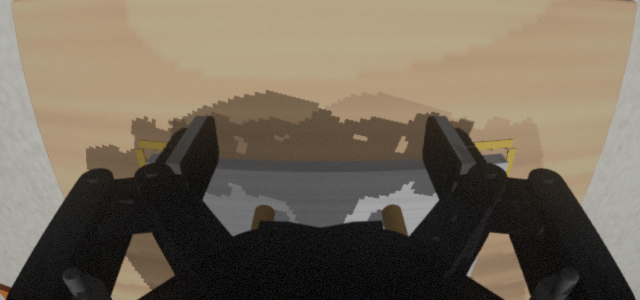

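The plate's far edge is now just inside the yellow corner strips, which are at (140,325) and (513,322) in the full frame.

```bash
python3 -m crank '[{"x":-1,"y":0,"z":0,"wx":0,"wy":0,"wz":0,"fingers":0},{"x":-1,"y":0,"z":0,"wx":0,"wy":0,"wz":0,"fingers":0},{"x":0,"y":0,"z":0,"wx":0,"wy":0,"wz":0,"fingers":0}]'
python3 -m crank '[{"x":-1,"y":0,"z":0,"wx":0,"wy":0,"wz":0,"fingers":0},{"x":-1,"y":0,"z":0,"wx":0,"wy":0,"wz":0,"fingers":0},{"x":0,"y":0,"z":0,"wx":0,"wy":0,"wz":0,"fingers":0}]'
```

```text
clock: 6.8
tool_pos: [0.5936, 0.0994, 0.0082]
tool_rot: [180.0, 0.0, 16.7]
contact_force: [-1.4, -0.1, -0.4]
gripper_width: 1.0
grasp_force: 0.0
clock: 7.18
tool_pos: [0.5922, 0.0991, 0.0084]
tool_rot: [-180.0, -0.0, 16.7]
contact_force: [1.6, 1.1, -1.4]
gripper_width: 1.003
grasp_force: 0.7
```

Backing off to look from above.

```bash
python3 -m crank '[{"x":8,"y":0,"z":0,"wx":0,"wy":0,"wz":0,"fingers":0},{"x":10,"y":0,"z":0,"wx":0,"wy":0,"wz":0,"fingers":0},{"x":0,"y":0,"z":-25,"wx":0,"wy":0,"wz":0,"fingers":0},{"x":0,"y":0,"z":-40,"wx":0,"wy":0,"wz":0,"fingers":0},{"x":-30,"y":0,"z":-40,"wx":0,"wy":0,"wz":0,"fingers":0},{"x":-45,"y":0,"z":-35,"wx":0,"wy":0,"wz":0,"fingers":0},{"x":-50,"y":0,"z":0,"wx":0,"wy":0,"wz":0,"fingers":0},{"x":-40,"y":0,"z":0,"wx":0,"wy":0,"wz":0,"fingers":0}]'
python3 -m crank '[{"x":0,"y":0,"z":0,"wx":0,"wy":0,"wz":0,"fingers":0},{"x":0,"y":0,"z":0,"wx":0,"wy":0,"wz":0,"fingers":0}]'
python3 - <<'E'
from h import *
c=cams.get_calibration("wrist"); p,d=cams.camera("wrist"); np.savez("w5.npz",p=p,d=d,K=c["K"],W=c["world_to_cam"])
cv2.imwrite("pics/w5.png",p[:,:,::-1])
E
```

```text
clock: 8.18
tool_pos: [0.4502, 0.0564, 0.1489]
tool_rot: [180.0, -0.0, 16.7]
contact_force: [0.3, 0.5, -0.8]
gripper_width: 1.004
grasp_force: 0.0
clock: 8.43
tool_pos: [0.4525, 0.0572, 0.1488]
tool_rot: [180.0, -0.1, 16.7]
contact_force: [0.5, 0.8, 0.5]
gripper_width: 1.002
grasp_force: 0.0
```

View pics/w5.png

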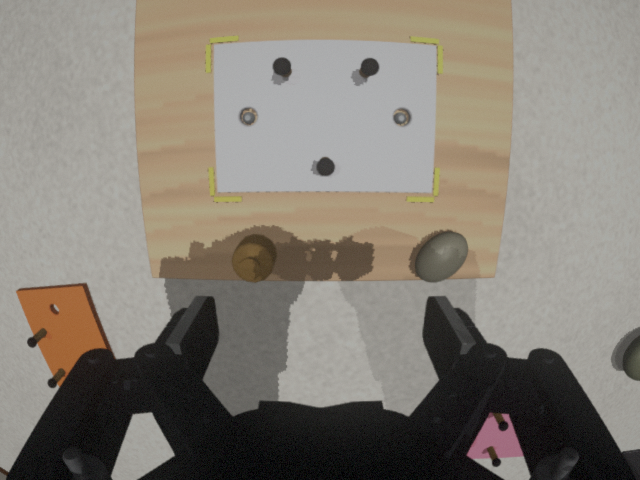

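The plate sits inside all four yellow corner strips, and the pins show through both holes at (248,117) and (402,117). I'll check flatness from the depth image.

Run:
```python
from h import *
z=np.load("w5.npz");c={"K":z["K"],"world_to_cam":z["W"]};d=z["d"]
def pl(ms):
    uv=np.array([(u,v) for a,b,e,f in ms for u in range(a,e,4) for v in range(b,f,4)])
    o,r=ray("wrist",c,uv); W=c["world_to_cam"]; k=-(r@W[2,:3]); P=o+r*(d[uv[:,1],uv[:,0]]/k)[:,None]
    A=np.c_[P[:,:2]-[.529,.0755],np.ones(len(P))];s=np.linalg.lstsq(A,P[:,2],rcond=None)[0];return s,np.std(A@s-P[:,2])
print("plate",pl([(222,130,310,185),(345,130,430,185),(300,50,350,150),(222,50,265,100),(385,80,430,105)]))
print("board",pl([(155,50,200,250),(450,50,490,225),(150,5,500,30)]))
for s in ([(248,117),(402,117)],):
    for u,v in s:
        print(np.round(d[v-10:v+11:2,u-10:u+11:2],3)[5])
```

```text
plate (array([0.00241699, 0.00136634, 0.02697232]), np.float64(0.0155288996271422))
board (array([-0.00697848, -0.00283088,  0.0194208 ]), np.float64(0.017753546898065197))
[0.252 0.255 0.26  0.255 0.252 0.253 0.253 0.255 0.255 0.26  0.253]
[0.252 0.256 0.256 0.254 0.254 0.253 0.254 0.26  0.26  0.255 0.251]
```

The plate top measures about 8 mm above the board and level, so it's fully home. The hand is clear.

```bash
python3 -c "
from plant import manip
print(manip.sign_off())"
```

```text
the job is handed in; nothing more can be done
None
```

The plate is flat on the base with both holes over their pins, none of the bystanders were touched, the hand is clear, and the job is handed in; the sign-off returned no verdict.

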